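# Check a microscope isolator spring on the dead-load tester

## Robot

A 6-joint arm with a two-finger parallel gripper is mounted at the origin on the work surface. World frame = base frame: x ahead of the robot, y to its left, z up, the work surface at z = 0. Lengths are in m, angles in rad, forces in N, time in s.
With the tool pointing down it reaches from about 0.325 to 0.9 m from the base axis. Payload 6.1 kg.
Tool frame: the origin (TCP) lies midway between the tips of the shut fingers; the grasp point (between the pads) lies 19 mm behind it; z points along the fingers, y is the line along which they close (so a half turn about z gives the same grasp; the last joint's range is limited). The gripper opens to 85 mm and grips with 20 to 120 N. Pads are 22 mm wide; open, the fingers measure 114 mm over their backs; the gripper's body (76 mm by 85 mm) begins 54 mm behind the grasp point. The pads swing forward as they close: fully open they stand 13 mm farther back than shut.
Start: joints at [-1.472, 0.22, 1.526, -0, 1.395, -0.126], TCP at [0.139, -0.609, 0.231] pointing down, gripper open.
Joint ranges: [-2.98, 2.98], [-0.91, 2.08], [0.09, 2.57], [-1.24, 4.39], [0.2, 2.65], [-2.68, 2.68]. Speed limits (rad/s): [2.57, 2.57, 3.01, 3.14, 3.14, 3.14].

## Interface

Orientations are given as [roll, pitch, yaw] about the fixed x, y, z axes, in that order (R = Rz(yaw) Ry(pitch) Rx(roll)).
In Python, from plant import movep, move_l, set_joints, gripper_to, hold, inverse_kinematics, observe, get_image, get_calibration, Unreachable, job_done gives the robot as it stands. Calls block until the motion is done:
- movep(position, orientation): joint-space move of the TCP to a pose.
- move_l(position, feed=0.15, rotation=None, max_force=None): straight line of the TCP; rotation=None keeps the orientation; feed is the mean speed in m/s. With max_force (N) it stops when the force on the tool has changed by that much, and returns True; else False.
- set_joints(angles): joint-space move.
- gripper_to(opening, f_grip=None): finger opening in m; f_grip is the grip in N (None keeps the last); returns when the fingers have stopped.
- hold(seconds).
- inverse_kinematics(position, orientation): joint angles nearest the present ones, or None.
- observe(): the state.
- get_image(name): name is "scene" or "top" or "wrist"; returns (picture, depth): 384x512x3 uint8, red, green, blue; 384x512 float32, m along the optical axis (not along the pixel's ray), 0 where there is no reading.
- get_calibration(name): a dict with "intrinsics" (3x3 intrinsics, pixels), "world_from_camera" (4x4, takes a point from camera to world coordinates). Camera axes: x right, y down, z forward; pixel columns grow to the right and rows downward; lengths in m; the calibration is good to about 2 mm. A picture is of the moment at which its call begins: read the wrist's pose just before it. get_calibration takes no time and is no camera call; for the wrist camera it gives the pose at the moment of the call.
A pose or a line that the arm cannot do raises Unreachable and nothing moves.
- job_done(): hands the job in; it is judged then, once.
The state is a dict: "time_s": time; "q": joint angles; "joint_velocities": joint speeds; "joint_torque": joint torques, N m; "eef_pos": TCP position; "tcp_rot": TCP orientation; "ft_force": force on the tool from outside, world axes, zero at the start; "torque": the same for the moment, N m; "opening": finger opening in m; "grasp_force": force on a finger pad.
Only numpy, scipy, OpenCV 4.12 (cv2) and the standard library are available. Lean on these libraries where they do the work, as an engineer would, in place of code of your own. Each camera call takes 0.05 s, during which the arm holds its last target. There are 200 camera calls.

## Task

Check the loose coil spring that stands on the bench: stand it upright on the tester's round plate with its whole foot on the plate, let go of it, lower the dead load gently with the hand lever until the spring alone carries it, and see whether the pointer stays at or above the reference mark on the scale or sinks below it. Then lift the load off again with the lever right up, and put the spring away: if it held the mark, standing upright inside the shallow tray beside the checked spring; if it sank below, into the deep bin. Do not shift the mark or push the trailing pointer by hand, and leave the checked spring, bottle, dish and screwdriver where they are.

Things in the scene. Friction and masses are not known exactly. Their poses are not given: they have to be found in the camera images.
- spring: the loose coil spring to be checked: round steel compression spring, 44 mm outside diameter, 80 mm long when free, about 70 g, standing upright alone on the bench at the start; may be gripped across the coils at any height; steady in the hand; its stiffness is not known. Origin = centre of its lower end; z = its axis, up
- spring_mid (a point): point on the axis of the loose spring, half-way up (40 mm above its foot while it is free)
- spring_foot (a point): centre of the lower end of the loose spring; z along the spring's axis, up
- tester: spring tester, fixed, a cream C-frame open to the front: base slab 230 x 150 x 20 mm (from 70 mm in front of the origin to 160 mm behind), column 50 x 50 mm at the back, its front face 80 mm behind the plate's centre, and a head over the plate. Origin on the bench under the plate's centre; x from the open front to the column, y to the lever's side, z up
- plate (a point): centre of the top of the tester's round plate, 64 mm diameter, 60 mm above the bench, on a pedestal; x, y, z as the tester's
- head_edge (a point): middle of the lower front edge of the tester's head: 34 mm in front of the plate's centre, 215 mm above the bench. The head is 64 mm wide, its top 285 mm above the bench. It keeps an upright tool off the plate: reach in from the front with the tool leaning, fingers forward; about 45 degrees from vertical clears it
- ram: the dead load (0.7 to 1.05 kg, not known): pressing platen (52 mm diameter, 10 mm thick) on an upright rod through the head, with a 76 mm weight disc on top and a pointer arm; hangs on the lifting yoke, slides only up and down. Origin = centre of the platen's underside, over the plate's centre, 195 mm above the bench when raised; resting on the spring, it shows the spring's length
- pointer (a point): tip of the ram's pointer arm, its underside, level with the platen's underside; 46 mm behind and 58 mm to the -y side of the plate's centre, beside the scale
- trail: trailing pointer: small steel ring (15 mm diameter, 9 mm high) on the thin guide rod under the ram's pointer. The pointer pushes it down as the load sinks and it stays at the lowest point reached, so it keeps the reading after the load is lifted. Starts higher than any loaded reading; not to be pushed by hand. Origin = centre of its top face, the reading edge
- mark_edge (a point): upper edge of the blade on the small clip that slides on the scale: the reference mark, at the pointer's x and y; its height differs from start to start. The spring holds the mark if, with the load resting on it, the pointer is level with or higher than this
- mark (a joint): height of the reference mark over the plate's top minus 44 mm, in m (0 to 0.025); stiff, moves only if pushed
- lever (a joint): lever angle in rad, 0 = right up (load raised, as at the start), grows as the knob swings forward and down, 1.25 = down. Stays where left. Each rad lowers the yoke by 78 mm (97 mm in all), the load with it until it rests on something; from there the lever goes on freely. Lowering takes 1 to 4 N, lifting about 15 N at the knob
- lever_axis (a point): point on the lever's horizontal axis (tester's y), 32 mm behind the ram's axis, 85 mm to the tester's +y side, 240 mm above the bench
- lever_knob (a point): centre of the black drum knob at the lever's end, 34 mm diameter, 30 mm wide, its flat ends facing along the tester's y,, 140 mm from the axis; moves in the upright plane through lever_axis square to the tester's y. At lever 0 it stands 0.70 rad above the level, towards the front. It may be pinched (on its flat ends) and led along its arc, or pushed
- yoke_top (a point): centre of the top of the lifting yoke (below the weight disc), which the lever moves
- load_seat (a point): centre of the underside of the weight disc; it sits on yoke_top while the yoke carries the load and stands clear above it when the spring carries the load alone
- tray: shallow white tray, fixed, 190 (x) x 150 (y) mm, rim 16 mm high, floor 4 mm thick, walls 4 mm. Origin = centre of its underside on the bench. The checked spring stands in it about 50 mm to +x of its centre; the free place is on the -x side
- bin: deep grey scrap bin, fixed, 150 x 150 mm, 70 mm high, walls and floor 4 mm, open on top. Origin = centre of its underside
- checked: an already checked spring, same outside as the loose one, standing in the tray; leave it. Origin = centre of its lower end
- bottle: brown bottle, 56 mm diameter, 130 mm high, bystander; origin under its centre
- dish: shallow glass dish, 90 mm diameter, 20 mm high, bystander; origin under its centre
- driver: black-handled screwdriver lying on the bench, 170 mm long, bystander; origin under its middle
Mind the look-alikes: they are no part of the job. Several things have the shape of the bin; the one meant has the colours described above.

How it is judged:
On the way, in this order (a step that is already met when the one before it is completed fails the run):
1. the spring stands upright on the tester's plate, its whole foot on it, let go, under the raised load (distance between spring_foot and plate below 0.01 m and angle between spring_foot's own z axis and vertical below 0.07 rad and contact force between spring and the arm below 0.1 N and contact force between spring and the fingers below 0.1 N and contact force between spring and tester above 0.2 N and contact force between spring and ram below 0.1 N), for 0.2 s.
2. the spring alone carries the dead load on the plate: the yoke is clear of the load and the robot touches neither spring nor load (distance between spring_foot and plate below 0.01 m and angle between spring_foot's own z axis and vertical below 0.07 rad and contact force between spring and ram above 5 N and distance between yoke_top and load_seat above 0.002 m and contact force between each of ram, spring and the arm below 0.1 N and contact force between each of ram, spring and the fingers below 0.1 N and linear speed of ram below 0.01 m/s), for 0.5 s.
At the end, for the whole second after the job is handed in: Lever right up (within 0.15 rad); spring at rest. If the trailing pointer shows that the mark was held: upright (4 degrees) on the shallow tray's floor, whole foot inside the rim. If it sank below: inside the deep bin. Within 2 mm of the mark either place counts (value of joint lever below 0.15 rad and linear speed of spring below 0.02 m/s and angular speed of spring below 0.2 rad/s and ((z of trail in the frame of mark_edge above -0.002 m and x of spring_foot in the frame of tray between -0.069 and 0.069 m and y of spring_foot in the frame of tray between -0.05 and 0.05 m and z of spring_foot in the frame of tray below 0.008 m and angle between spring_foot's own z axis and vertical below 0.07 rad) or (z of trail in the frame of mark_edge below 0.002 m and x of spring_mid in the frame of bin between -0.071 and 0.071 m and y of spring_mid in the frame of bin between -0.071 and 0.071 m and z of spring_mid in the frame of bin below 0.07 m))); the robot touches nothing.
It fails at once if the load is dropped or jerked (faster than 0.35 m/s) (linear speed of ram above 0.35 m/s).
It fails at once if the reference mark is shifted (more than 3 mm) (distance of mark_edge from where it was at the start of the episode above 0.003 m).
It fails at once if the robot pushes the trailing pointer (contact force between trail and the arm above 0.5 N or contact force between trail and the fingers above 0.5 N).
It fails at once if the checked spring, bottle, dish or screwdriver is shifted (more than 20 mm) (distance of any of checked, bottle, dish, driver from where it was at the start of the episode above 0.02 m).
It also fails if it takes over 72 s, if anything falls off the work surface, if the arm or the gripper's body presses on something with over 40 N, if the wrist force passes 120 N, or if a joint passes its speed limit or range.

## Working session

There is one attempt and no reset: what is moved stays moved. The work goes in short steps, each a Python script; the robot and the scene stay as the last script left them, time stands still between calls to the robot, and variables do not carry over. Pictures are saved under pics/ and viewed, at most 11 in all, crops included, and the job is handed in when it is done.

```bash
ls; mkdir -p pics; cat > h.py <<'E'
import numpy as np, cv2
from plant import *
def cloud(name):
    im,d=get_image(name); c=get_calibration(name); K=np.array(c["intrinsics"]);T=np.array(c["world_from_camera"])
    v,u=np.mgrid[:d.shape[0],:d.shape[1]]
    P=np.stack([(u-K[0,2])/K[0,0]*d,(v-K[1,2])/K[1,1]*d,d],-1)@T[:3,:3].T+T[:3,3]
    P[d==0]=np.nan
    return im,P,K,T
def save(n,im,s=1):
    cv2.imwrite(f"pics/{n}.png",cv2.resize(im[...,::-1],None,fx=s,fy=s,interpolation=cv2.INTER_CUBIC))
E
python3 - <<'E'
from h import *
for n in("scene","top"):
    im,P,K,T=cloud(n); save(n+"0",im,1.5); np.savez(n+"0",im=im,P=P,K=K,T=T); print(n,T.round(3).tolist(),K[0,0])
print(observe()["time_s"])
E
```

```text
pics
scene [[0.761, 0.548, -0.348, 1.138], [0.649, -0.634, 0.421, -0.727], [0.01, -0.546, -0.837, 1.617], [0.0, 0.0, 0.0, 1.0]] 460.0741201352654
top [[-0.003, -0.993, 0.12, 0.401], [-1.0, 0.006, 0.018, -0.056], [-0.018, -0.12, -0.993, 1.681], [0.0, 0.0, 0.0, 1.0]] 441.497447039095
0.1
```

View pics/scene0.png

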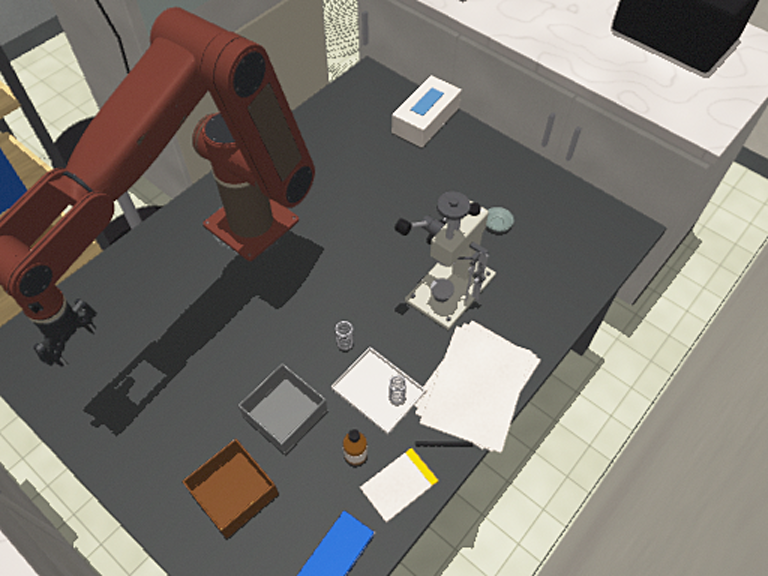

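View pics/top0.png

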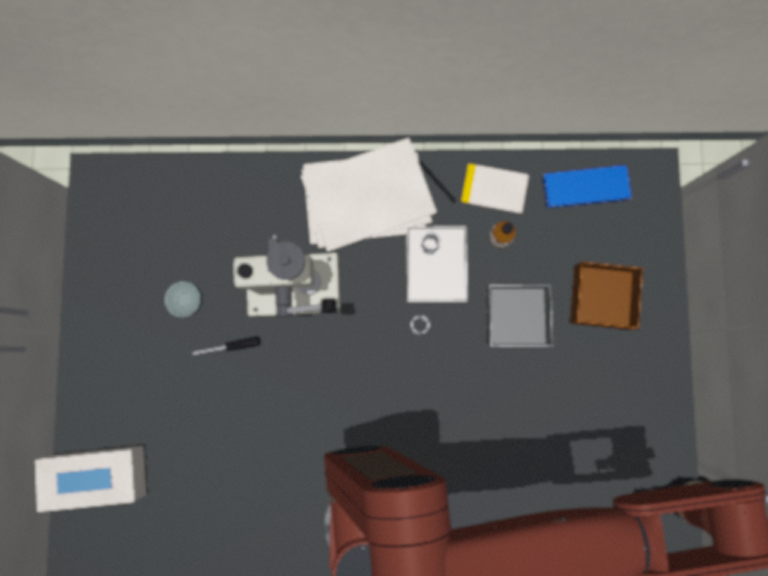

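The pictures show:
- **Springs:** the loose spring stands alone on the bench, at top (420,324) and scene (344,334). Its look-alike is the checked spring in the tray, at top (430,242) and scene (398,389).
- **Bins:** the grey bin is at top (520,315). The brown tray at (607,296) is a decoy.
- **Tester:** it is at top (290,280), with its open front towards -y and the lever on the -x side.

I choose the lone spring and the grey bin.

```bash
cat > m.py <<'E'
from h import *
for n in("scene","top"):
    D=np.load(n+"0.npz"); im=D["im"];P=D["P"]; hsv=cv2.cvtColor(im,cv2.COLOR_RGB2HSV)
    z=P[...,2]; s=1/1.5
    def box(u0,u1,v0,v1,lo,hi):
        m=np.zeros(z.shape,bool); m[int(v0*s):int(v1*s),int(u0*s):int(u1*s)]=1
        m&=(z>lo)&(z<hi); return m
    B={"scene":dict(spring=(325,365,310,355),checked=(385,412,368,410),tray=(325,430,340,435),bin=(235,330,360,455),slab=(390,500,180,335),knob=(390,415,213,240)),
       "top":dict(spring=(405,435,308,340),checked=(418,443,230,255),tray=(400,475,220,305),bin=(482,558,278,352),slab=(225,345,235,325),knob=(318,337,296,316))}[n]
    Z=dict(spring=(.06,.1),checked=(.065,.1),tray=(.011,.022),bin=(.06,.078),slab=(.014,.028),knob=(.2,.4))
    for k in B:
        m=box(*B[k],*Z[k]); 
        if k in("slab",): m&=(hsv[...,2]>120)
        if k=="knob": m&=(hsv[...,2]<70)
        Q=P[m]
        if len(Q)<4: print(n,k,len(Q)); continue
        r=cv2.minAreaRect((Q[:,:2]*1000).astype(np.float32))
        (cx,cy),R=cv2.minEnclosingCircle((Q[:,:2]*1000).astype(np.float32))
        print(n,k,len(Q),"rect",np.round(r[0],1),np.round(r[1],1),round(r[2],1),"circ",round(cx,1),round(cy,1),round(R,1),"mean",Q.mean(0).round(4))
im=np.load("scene0.npz")["im"]; a=im[112:225,215:345]; 
save("crop",a,5)
E
python3 m.py
```

```text
scene spring 58 rect [ 485.9 -122.9] [41.9 45.9] 52.0 circ 485.4 -121.7 24.1 mean [ 0.4846 -0.1217  0.0732]
scene checked 55 rect [ 689.1 -150.8] [40.6 42.8] 40.8 circ 688.9 -150.5 21.9 mean [ 0.6896 -0.1497  0.0799]
scene tray 315 rect [ 633.4 -168.4] [266.4 247. ] 39.2 circ 639.1 -172.5 172.3 mean [ 0.6404 -0.172   0.015 ]
scene bin 300 rect [ 507.3 -400.7] [219.4 155. ] 89.3 circ 504.5 -392.0 123.2 mean [ 0.5062 -0.3768  0.0682]
scene slab 790 rect [563.3 285.6] [197.5 449.2] 17.2 circ 591.4 294.1 224.8 mean [0.596  0.1756 0.0203]
scene knob 93 rect [512.9  78.2] [33.  44.9] 2.1 circ 513.2 77.4 23.6 mean [0.5143 0.0697 0.3387]
top spring 34 rect [ 485.4 -116.7] [38.4 40.3] 44.5 circ 486.1 -117.1 21.4 mean [ 0.4857 -0.1174  0.0777]
top checked 45 rect [ 690.2 -145.1] [40.5 40.6] 88.3 circ 690.1 -145.8 21.4 mean [ 0.6903 -0.145   0.0815]
top tray 227 rect [ 651.7 -155.7] [171.  205.2] 89.9 circ 646.8 -164.2 120.9 mean [ 0.659  -0.1608  0.0152]
top bin 202 rect [ 507.9 -362.9] [151.7 146.6] 89.8 circ 507.3 -362.6 104.3 mean [ 0.5067 -0.3657  0.0681]
top slab 747 rect [592.5 201.4] [145.4 233.7] 4.1 circ 590.7 200.7 133.4 mean [0.5797 0.177  0.02  ]
top knob 81 rect [509.4  78.4] [24.3 28.3] 0.5 circ 508.3 78.5 17.5 mean [0.5086 0.0766 0.3429]
```

View pics/crop.png

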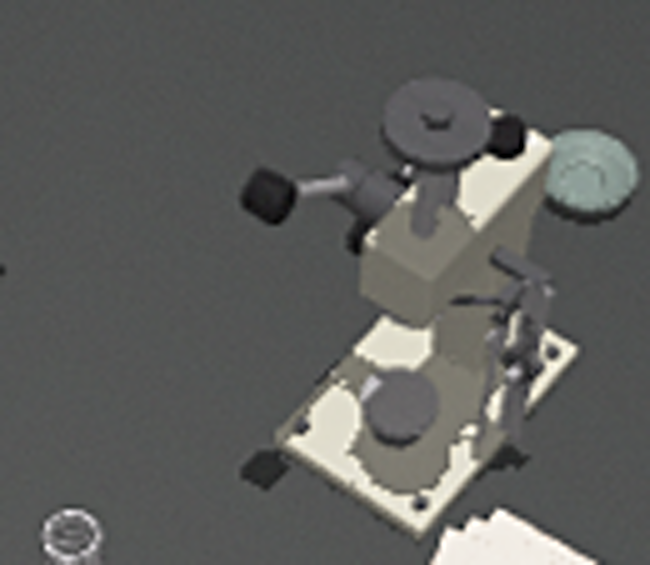

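The crop shows the lone spring at (70,535), the tester with its lever up, knob at (268,195), and the scale with pointer and trail on the +x side at around (510,330). Next I'll refine the tester and tray positions and check reachability.

```bash
cat >> h.py <<'E'
from scipy.spatial.transform import Rotation as Ro
YAW=np.deg2rad(94.1)
def tool(yaw,tilt,flip=1):
    "tool z leaning tilt from vertical towards heading yaw, closing line horizontal"
    h=np.array([np.cos(yaw),np.sin(yaw),0]); d=np.sin(tilt)*h-np.cos(tilt)*np.array([0,0,1])
    y=flip*np.array([-h[1],h[0],0]); return np.column_stack([np.cross(y,d),y,d])
def rpy(R): return Ro.from_matrix(R).as_euler("xyz").tolist()
def tcp(p,R,off=.022): return (np.array(p)+off*R[:,2]).tolist()
E
cat > m2.py <<'E'
from h import *
def fit(Q):
    A=np.c_[2*Q[:,:2],np.ones(len(Q))]; s=np.linalg.lstsq(A,(Q[:,:2]**2).sum(1),rcond=None)[0]; return s[:2],np.sqrt(s[2]+s[0]**2+s[1]**2)
for n in("scene","top"):
    D=np.load(n+"0.npz"); im=D["im"];P=D["P"]; z=P[...,2]; hsv=cv2.cvtColor(im,cv2.COLOR_RGB2HSV)
    near=np.hypot(P[...,0]-.596,P[...,1]-.157)
    for k,m in dict(plate=(near<.045)&(z>.055)&(z<.067)&(hsv[...,2]<150),disc=(near<.06)&(z>.29)&(z<.5)).items():
        Q=P[m]; 
        if k=="disc": Q=Q[Q[:,2]>np.nanmax(Q[:,2])-.03]
        if len(Q)>5: c,r=cv2.minEnclosingCircle((Q[:,:2]*1000).astype(np.float32)); print(n,k,len(Q),np.round(c,1),round(r,1),Q.mean(0).round(4),"z",Q[:,2].min().round(3),Q[:,2].max().round(3))
    m=(hsv[...,2]>170)&(hsv[...,1]<40)&(z<.02)&(z>-.01)&(P[...,0]>.52)&(P[...,0]<.76)&(P[...,1]<-.05)&(P[...,1]>-.26)
    nn,l,st,_=cv2.connectedComponentsWithStats(m.astype(np.uint8)); b=1+st[1:,4].argmax(); Q=P[l==b]
    print(n,"tray",len(Q),cv2.minAreaRect((Q[:,:2]*1000).astype(np.float32)))
T=np.array([.5957,.1565,0]); hx=np.array([np.cos(YAW),np.sin(YAW),0]); hy=np.array([-hx[1],hx[0],0])
def W(x,y,z): return T+x*hx+y*hy+[0,0,z]
for tilt in(45,50):
  for fl in(1,-1):
    R=tool(YAW,np.deg2rad(tilt),fl)
    pts=[[.4855,-.119,.04],[.4855,-.119,.14],W(0,0,.1),W(0,0,.12),W(-.12,0,.12)]+[W(.032-.14*np.cos(.7-a),.085,.24+.14*np.sin(.7-a)) for a in np.linspace(0,1.25,5)]
    print(tilt,fl); 
    for p in pts:
        q=inverse_kinematics(tcp(p,R),rpy(R)); print(None if q is None else np.round(q,2))
E
python3 m2.py
```

```text
scene plate 131 [595.1 152.5] 32.9 [0.5949 0.1518 0.0608] z 0.055 0.067
scene disc 337 [591.6 152.5] 40.4 [0.5949 0.1481 0.4076] z 0.393 0.422
scene tray 1653 ((652.3866577148438, -147.00343322753906), (194.05223083496094, 215.01968383789062), 89.97830963134766)
top plate 73 [593.  156.2] 30.9 [0.5861 0.1481 0.0597] z 0.055 0.066
top disc 532 [593.7 157.4] 38.7 [0.5937 0.1561 0.408 ] z 0.397 0.422
top tray 1903 ((654.4484252929688, -144.73890686035156), (187.48089599609375, 210.39739990234375), 89.75315856933594)
45 1
[-0.72  0.56  1.72  0.52  1.49  2.13]
[-0.72  0.4   1.72  0.52  1.63  2.21]
[-0.23  0.48  1.7   0.77  1.34  2.51]
[-0.23  0.45  1.7   0.76  1.36  2.53]
[-0.41  0.51  1.61  0.68  1.48  2.43]
[-0.41  0.06  1.74  0.69  1.73  2.64]
[-0.44  0.11  1.75  0.67  1.7   2.57]
[-0.46  0.16  1.78  0.66  1.65  2.51]
[-0.45  0.21  1.81  0.66  1.58  2.46]
[-0.43  0.25  1.85  0.67  1.51  2.43]
45 -1
[-0.72  0.56  1.72  0.52  1.49 -1.01]
[-0.72  0.4   1.72  0.52  1.63 -0.93]
[-0.23  0.48  1.7   0.77  1.34 -0.63]
[-0.23  0.45  1.7   0.76  1.36 -0.61]
[-0.41  0.51  1.61  0.68  1.48 -0.71]

[... 260 characters left out ...]
.69  2.19]
[-0.26  0.52  1.69  0.83  1.39  2.45]
[-0.26  0.49  1.69  0.82  1.41  2.48]
[-0.43  0.55  1.59  0.73  1.53  2.4 ]
[-0.44  0.09  1.74  0.75  1.77  2.61]
[-0.47  0.14  1.75  0.73  1.74  2.54]
[-0.49  0.2   1.77  0.71  1.69  2.47]
[-0.48  0.25  1.8   0.71  1.63  2.42]
[-0.46  0.3   1.83  0.72  1.55  2.39]
50 -1
[-0.75  0.62  1.68  0.55  1.56 -1.04]
[-0.75  0.45  1.69  0.56  1.69 -0.95]
[-0.26  0.52  1.69  0.83  1.39 -0.69]
[-0.26  0.49  1.69  0.82  1.41 -0.66]
[-0.43  0.55  1.59  0.73  1.53 -0.74]
[-0.44  0.09  1.74  0.75  1.77 -0.53]
[-0.47  0.14  1.75  0.73  1.74 -0.61]
[-0.49  0.2   1.77  0.71  1.69 -0.67]
[-0.48  0.25  1.8   0.71  1.63 -0.72]
[-0.46  0.3   1.83  0.72  1.55 -0.75]
```

```bash
cat > p1.py <<'E'
from h import *
R=tool(YAW,np.deg2rad(45),-1); g=np.array([.4855,-.119,.045])
movep(tcp(g-.16*R[:,2],R),rpy(R)); gripper_to(.062)
im,P,K,T=cloud("wrist"); save("w1",im)
np.savez("w1",im=im,P=P,K=K,T=T)
near=np.hypot(P[...,0]-.4855,P[...,1]+.119); Q=P[(near<.035)&(P[...,2]>.01)&(P[...,2]<.09)]
print(len(Q),Q.min(0),Q.max(0),Q.mean(0)); Q=Q[Q[:,2]>.074]; print(len(Q),cv2.minEnclosingCircle((Q[:,:2]*1000).astype(np.float32)),Q[:,:2].min(0),Q[:,:2].max(0))
o=observe(); print(o["time_s"],o["eef_pos"],o["opening"],o["ft_force"])
E
python3 p1.py
```

```text
2102 [ 0.46562714 -0.14135349  0.0100447 ] [ 0.50859889 -0.09699214  0.0811858 ] [ 0.48778238 -0.12188491  0.05568694]
684 ((487.255859375, -118.92176818847656), 22.15363121032715) [ 0.46562714 -0.1408304 ] [ 0.50859889 -0.09699214]
2.425 [ 0.49241238 -0.21653683  0.14265383] 0.061996349177804964 [-0.32107539  0.03662927  0.17052422]
```

View pics/w1.png

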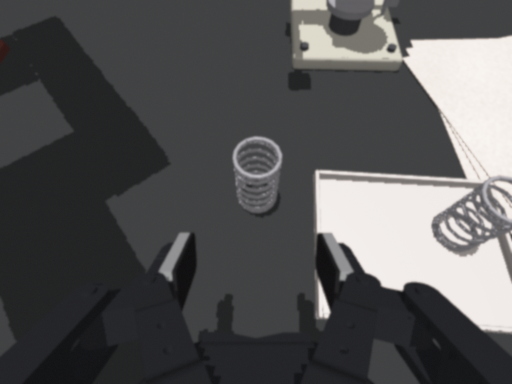

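The wrist view shows the loose spring centred between the fingers at (257,175), with the tray and checked spring off to the right. Grasp it.

```bash
cat > p2.py <<'E'
from h import *
D=np.load("w1.npz"); P=D["P"]; hsv=cv2.cvtColor(D["im"],cv2.COLOR_RGB2HSV)
m=(P[...,2]>.011)&(P[...,2]<.02)&(P[...,0]>.5)&(P[...,0]<.75)&(P[...,1]<-.05)&(P[...,1]>-.26)&(hsv[...,2]>150); Q=P[m]
print("rim",np.percentile(Q,[1,5,95,99],axis=0).round(3).tolist())
R=tool(YAW,np.deg2rad(45),-1); g=np.array([.487,-.119,.045])
move_l(tcp(g-.05*R[:,2],R),.15); move_l(tcp(g,R),.06); gripper_to(.03,30)
o=observe(); print(o["opening"],o["grasp_force"],o["time_s"])
move_l(tcp(g+[0,0,.09],R),.12)
hx=np.array([np.cos(YAW),np.sin(YAW),0]); T=np.array([.5945,.155,0])
move_l(tcp(T-.17*hx+[0,0,.135],R),.2)
o=observe(); print(o["opening"],o["grasp_force"],o["time_s"],o["eef_pos"],tcp(T-.17*hx+[0,0,.135],R))
im,P,K,Tw=cloud("wrist"); save("w2",im); np.savez("w2",im=im,P=P,K=K,T=Tw)
im,P,K,Tw=cloud("scene"); save("s2",im[100:260,200:360],4); np.savez("s2",im=im,P=P,K=K,T=Tw)
E
python3 p2.py
python3 -c "
import cv2,numpy as np
a=cv2.imread('pics/w2.png');b=cv2.resize(cv2.imread('pics/s2.png'),(384,384));cv2.imwrite('pics/c2.png',cv2.resize(np.hstack([a,b]),(800,343)) )"
```

```text
rim [[0.55, -0.24, 0.013], [0.55, -0.239, 0.014], [0.737, -0.091, 0.018], [0.739, -0.091, 0.018]]
0.04344104902392512 31.762337861582637 4.5833
0.043123305954853024 31.73941371962428 6.425 [6.04796112e-01 5.25200859e-04 1.18912393e-01] [0.6055423263266033, 0.0009516040134742842, 0.11944365081389596]
```

View pics/c2.png

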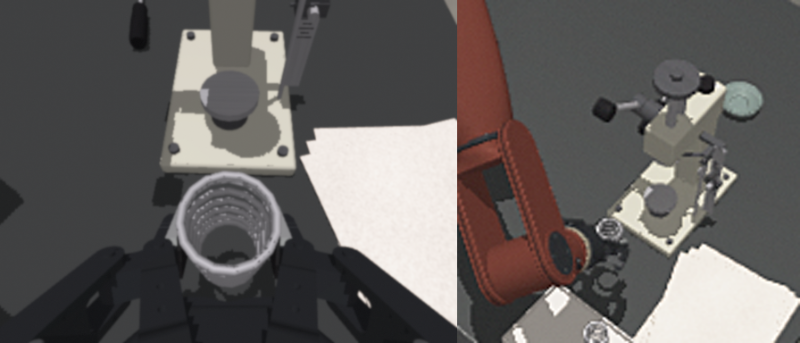

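The wrist view shows the spring held upright between the pads, with the plate ahead at about (228,95). The scene view agrees. I'll measure both and refine the placement.

```bash
python3 - <<'E'
from h import *
hx=np.array([np.cos(YAW),np.sin(YAW),0]); T=np.array([.5945,.155,0]); s=T-.17*hx
for n in("w2","s2"):
    D=np.load(n+".npz"); P=D["P"]; hsv=cv2.cvtColor(D["im"],cv2.COLOR_RGB2HSV); z=P[...,2]
    near=np.hypot(P[...,0]-T[0],P[...,1]-T[1]); Q=P[(near<.04)&(z>.054)&(z<.066)&(hsv[...,2]<170)]
    print(n,"plate",len(Q),cv2.minEnclosingCircle((Q[:,:2]*1000).astype(np.float32)),Q.mean(0).round(4))
    near=np.hypot(P[...,0]-s[0],P[...,1]-s[1]); Q=P[(near<.032)&(z>.155)&(z<.19)]
    # top ring: points near z max
    print("springtop",len(Q),np.percentile(Q[:,2],[50,90,99]))
    Q=Q[Q[:,2]>.162]; 
    A=np.c_[Q[:,:2]-s[:2],np.ones(len(Q))]; print("plane slope",np.linalg.lstsq(A,Q[:,2],rcond=None)[0],cv2.minEnclosingCircle((Q[:,:2]*1000).astype(np.float32)),"expect",s[:2])
    # slab yaw
    Q=P[(z>.014)&(z<.026)&(hsv[...,2]>150)&(hsv[...,1]>15)&(abs(P[...,0]-.59)<.12)&(abs(P[...,1]-.2)<.15)]
    print("slab",cv2.minAreaRect((Q[:,:2]*1000).astype(np.float32)))
E
```

```text
w2 plate 2811 ((595.1683349609375, 154.74598693847656), 32.4830207824707) [0.5965 0.1515 0.0606]
springtop 6751 [0.16841025 0.18052727 0.18555254]
plane slope [ 0.01093086 -0.21777218  0.16865023] ((607.5753173828125, -23.1864013671875), 30.578359603881836) expect [ 0.60665457 -0.01456493]
slab ((593.6627807617188, 200.03851318359375), (148.4591064453125, 228.91209411621094), 2.150965452194214)
s2 plate 138 ((592.9231567382812, 152.13673400878906), 34.493072509765625) [0.594  0.1518 0.0596]
springtop 43 [0.16685952 0.17210252 0.1786104 ]
plane slope [-0.01489048 -0.0915625   0.16720713] ((609.1973266601562, -18.650550842285156), 27.896467208862305) expect [ 0.60665457 -0.01456493]
slab ((591.4722900390625, 196.4418487548828), (149.16070556640625, 231.70748901367188), 2.740936040878296)
```

```bash
python3 - <<'E'
from h import *
hx=np.array([np.cos(YAW),np.sin(YAW),0]); T=np.array([.5945,.155,0]); s=T-.17*hx
D=np.load("w2.npz"); P=D["P"]; hsv=cv2.cvtColor(D["im"],cv2.COLOR_RGB2HSV); z=P[...,2]
r=np.hypot(P[...,0]-s[0],P[...,1]-s[1])
m=(r<.03)&(z>.15)&(hsv[...,2]>100)
Q=P[m]; th=np.arctan2(Q[:,1]-s[1],Q[:,0]-s[0])
# highest points per azimuth sector
for k in range(12):
    a=-np.pi+k*np.pi/6; S=Q[(th>=a)&(th<a+np.pi/6)]
    if len(S)>10:
        t=np.percentile(S[:,2],97); U=S[S[:,2]>t-.003]; print(round(np.rad2deg(a)),len(S),round(t,4),np.hypot(*(U[:,:2]-s[:2]).T).mean().round(4))
E
```

```text
-180 463 0.1697 0.02
-150 325 0.1699 0.0202
-120 417 0.1698 0.0203
-90 405 0.1699 0.0203
-60 334 0.1696 0.0201
-30 446 0.1695 0.0198
0 339 0.1695 0.0196
30 301 0.1696 0.0194
60 315 0.1697 0.0192
90 342 0.1696 0.0192
120 326 0.1696 0.0195
150 292 0.1697 0.0197
```

The spring is upright and sits where commanded. Place it.

```bash
sed -i 's/94.1/93.0/' h.py; cat >> h.py <<'E'
hx=np.array([np.cos(YAW),np.sin(YAW),0]); hy=np.array([-hx[1],hx[0],0]); T0=np.array([.595,.155,0])
def W(x,y,z): return T0+x*hx+y*hy+np.array([0,0,z])
R45=tool(YAW,np.deg2rad(45),-1)
E
cat > p3.py <<'E'
from h import *
move_l(tcp(W(-.12,0,.122),R45),.15,rotation=rpy(R45))
print(move_l(tcp(W(0,0,.122),R45),.12,max_force=8))
print(move_l(tcp(W(0,0,.1035),R45),.03,max_force=3)); o=observe(); print(o["eef_pos"],tcp(W(0,0,.105),R45),o["ft_force"])
gripper_to(.048); hold(.2); gripper_to(.062); hold(.4)
move_l((np.array(o["eef_pos"])-.07*R45[:,2]).tolist(),.08)
im,P,K,Tw=cloud("wrist"); save("w3",im); np.savez("w3",im=im,P=P,K=K,T=Tw)
c=W(0,0,0); r=np.hypot(P[...,0]-c[0],P[...,1]-c[1]); Q=P[(r<.035)&(P[...,2]>.132)&(P[...,2]<.15)]
print(len(Q),np.percentile(Q[:,2],[5,50,95]),cv2.minEnclosingCircle((Q[:,:2]*1000).astype(np.float32)),c, observe()["time_s"])
E
python3 p3.py
```

```text
False
True
[0.59394002 0.17036902 0.08830693] [0.5941858435896961, 0.17053502975019877, 0.08944365081389595] [ 0.79339496 -0.66940861  1.75660032]
1041 [0.13552313 0.1391567  0.14034825] ((595.1763305664062, 155.0670166015625), 21.839113235473633) [0.595 0.155 0.   ] 10.9333
```

View pics/w3.png

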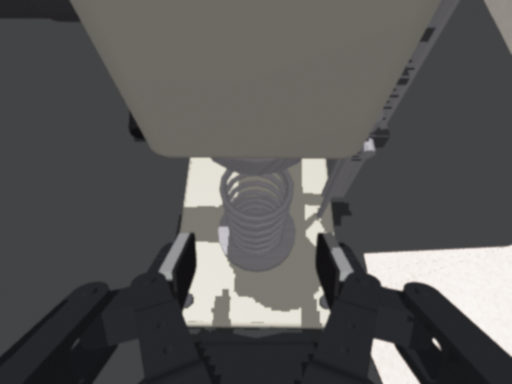

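The spring stands centred on the plate at (257,215), with the fingers clear. Now take the knob and lead the lever down.

```bash
cat >> h.py <<'E'
def knob(a): return W(.032-.14*np.cos(.7-a),.085,.24+.14*np.sin(.7-a))
E
cat > p4.py <<'E'
from h import *
move_l(tcp(W(-.20,0,.27),R45),.2,rotation=rpy(R45))
k=knob(0); move_l(tcp(k-.12*R45[:,2],R45),.2)
im,P,K,Tw=cloud("wrist"); 
Q=P[(np.linalg.norm(P-k,axis=-1)<.045)&(im.max(-1)<80)]; print("knob",len(Q),np.percentile(Q,[2,50,98],axis=0).round(4).tolist(),k)
save("w4",im)
print(observe()["time_s"])
E
python3 p4.py
```

```text
knob 1385 [[0.4993, 0.0603, 0.3285], [0.5131, 0.0695, 0.3445], [0.5268, 0.0879, 0.348]] [0.51404576 0.07557643 0.33019048]
13.1
```

View pics/w4.png

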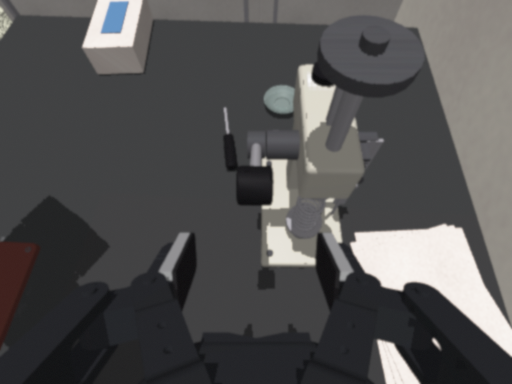

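The knob, at (255,185), is centred between the fingers and matches the prediction. Pinch it and lower.

```bash
cat > p5.py <<'E'
from h import *
k=knob(0); print(move_l(tcp(k,R45),.1,max_force=10))
gripper_to(.02,40); o=observe(); print("op",o["opening"],o["grasp_force"],o["time_s"])
f0=np.array(o["ft_force"]); off=np.array(o["eef_pos"])-knob(0)
for a in np.linspace(0,1.23,13)[1:]:
    s=move_l((knob(a)+off).tolist(),.07,max_force=25); o=observe()
    print(round(a,2),s,(np.array(o["ft_force"])-f0).round(1),round(o["opening"],4))
    if s: break
hold(1.0); o=observe(); print(o["time_s"],o["eef_pos"])
im,P,K,Tw=cloud("scene"); save("s5",im[100:215,230:345],5); np.savez("s5",im=im,P=P,K=K,T=Tw)
im,P,K,Tw=cloud("wrist"); np.savez("w5",im=im,P=P,K=K,T=Tw)
E
python3 p5.py
```

```text
False
op 0.029202101920569153 39.824302196502686 14.8333
0.1 False [ 6.1  2.5 -4.8] 0.0294
0.2 False [ 6.1  1.7 -6.2] 0.0294
0.31 False [ 4.2  0.8 -5.7] 0.0295
0.41 False [ 3.7  1.8 -5.3] 0.0294
0.51 False [ 3.9  1.5 -7. ] 0.0294
0.62 False [ 4.   1.4 -7.1] 0.0296
0.72 False [ 4.2  2.2 -7.5] 0.0295
0.82 False [ 2.4  1.6 -8.4] 0.0294
0.92 False [ 4.   0.2 -6.2] 0.0298
1.02 False [ 3.7 -0.8 -5.1] 0.0297
1.13 False [ 3.  -0.8 -5.4] 0.0297
1.23 False [ 3.6 -0.  -6.2] 0.0299
20.1333 [0.51273945 0.07645483 0.15391354]
```

View pics/s5.png

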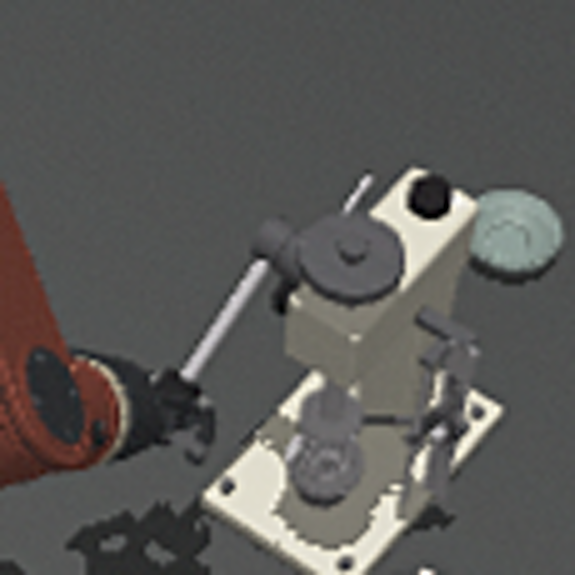

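The disc has sunk, but the spring under the platen at (325,460) is unclear in this view. Checking with depth.

```bash
python3 - <<'E'
from h import *
c=W(0,0,0)
for n in("scene0","s5"):
    D=np.load(n+".npz"); P=D["P"]; Q=P[(np.hypot(P[...,0]-c[0],P[...,1]-c[1])<.03)&(P[...,2]>.29)]; print(n,"disc",np.median(Q[:,2]),np.percentile(Q[:,2],[5,95]))
D=np.load("s5.npz"); P=D["P"]
for v in range(178,206,2): print(v,[ (round(float(P[v,u,0]-c[0])*1000),round(float(P[v,u,1]-c[1])*1000),round(float(P[v,u,2])*1000)) for u in (290,295,300)])
D=np.load("w5.npz"); save("w5",D["im"])
E
```

```text
scene0 disc 0.4063590640163295 [0.29514804 0.41721614]
s5 disc 0.3281140149220977 [0.3228636  0.33825929]
178 [(-74, 63, 16), (-2, -13, 166), (-39, 86, 25)]
180 [(-24, -12, 131), (-2, -11, 151), (3, 18, 124)]
182 [(-21, -15, 124), (-2, -9, 135), (9, 10, 125)]
184 [(-15, -22, 123), (1, -12, 128), (18, -2, 132)]
186 [(-14, -23, 112), (6, -18, 125), (21, -5, 125)]
188 [(-17, -16, 87), (11, -24, 123), (16, 5, 95)]
190 [(-13, -21, 82), (9, -18, 99), (12, 14, 66)]
192 [(-10, -23, 71), (0, -1, 57), (19, 5, 68)]
194 [(-11, -20, 53), (12, -19, 75), (22, 3, 58)]
196 [(-6, -27, 51), (13, -19, 60), (31, -10, 69)]
198 [(-6, -24, 32), (17, -22, 53), (21, 9, 21)]
200 [(-4, -26, 21), (13, -15, 26), (25, 5, 15)]Traceback (most recent call last):
  File "<stdin>", line 6, in <module>
ValueError: cannot convert float NaN to integer
```

The load has sunk about 78 mm while the yoke moved down 96 mm, so the spring carries it at about 56 mm length, and the spring stands properly. Lift the load off, then read the scale from near.

```bash
cat > p6.py <<'E'
from h import *
o=observe(); off=np.array(o["eef_pos"])-knob(1.23); f0=np.array(o["ft_force"])
for a in np.linspace(1.23,-.005,13)[1:]:
    s=move_l((knob(a)+off).tolist(),.07,max_force=45); o=observe()
    if s: print("stop",a); break
print((np.array(o["ft_force"])-f0).round(1),o["opening"])
gripper_to(.062); e=np.array(observe()["eef_pos"]); move_l((e-.10*R45[:,2]).tolist(),.15)
im,P,K,Tw=cloud("wrist"); k=knob(0); Q=P[(np.linalg.norm(P-k,axis=-1)<.045)&(im.max(-1)<80)]; print("knob",np.percentile(Q,[2,50,98],axis=0).round(4).tolist())
# look at the scale from the front, on its side: find a reachable view
im,d=get_image("wrist"); 
Tt=np.eye(4); o=observe(); Tt[:3,:3]=R45; Tt[:3,3]=o["eef_pos"]
C=np.linalg.inv(Tt)@np.array(get_calibration("wrist")["world_from_camera"]); print("cam in tool",C.round(3).tolist(),o["time_s"])
np.save("C.npy",C)
S=W(.046,-.058,.115)
for tilt in(45,55,65,75,85):
  for dy in (0,-20,-40,20):
    R=tool(YAW-np.deg2rad(dy),np.deg2rad(tilt),-1)
    for dist in (.2,.26):
      # camera optical axis ~? put camera so that S lies on axis at dist
      Rc=R@C[:3,:3]; cam=S-dist*Rc[:,2]; t=cam-R@C[:3,3]
      q=inverse_kinematics(t.tolist(),rpy(R))
      if q is not None: print(tilt,dy,dist,t.round(3),cam.round(3))
E
python3 p6.py
```

```text
[ 4.4 -1.  -8.8] 0.02954786180440278
knob [[0.4993, 0.0559, 0.3232], [0.5132, 0.0656, 0.3386], [0.5274, 0.0846, 0.3419]]
cam in tool [[-0.0, -0.955, -0.297, 0.077], [1.0, 0.0, -0.001, 0.001], [0.001, -0.297, 0.955, -0.143], [0.0, 0.0, 0.0, 1.0]] 25.8667
45 0 0.2 [0.652 0.158 0.137] [0.656 0.111 0.292]
45 0 0.26 [0.654 0.13  0.19 ] [0.657 0.083 0.345]
45 -20 0.2 [0.668 0.161 0.137] [0.687 0.118 0.292]
45 -20 0.26 [0.679 0.136 0.19 ] [0.698 0.093 0.345]
45 -40 0.2 [0.681 0.17  0.137] [0.714 0.136 0.292]
45 -40 0.26 [0.701 0.15  0.19 ] [0.733 0.116 0.345]
45 20 0.2 [0.637 0.16  0.137] [0.624 0.115 0.292]
45 20 0.26 [0.628 0.133 0.19 ] [0.616 0.088 0.345]
55 0 0.2 [0.653 0.155 0.128] [0.657 0.082 0.273]
55 0 0.26 [0.655 0.118 0.176] [0.659 0.045 0.321]
55 -20 0.2 [0.669 0.159 0.128] [0.699 0.091 0.273]
55 -20 0.26 [0.684 0.125 0.176] [0.713 0.058 0.321]
55 -40 0.2 [0.684 0.168 0.128] [0.734 0.115 0.273]
55 -40 0.26 [0.709 0.141 0.176] [0.759 0.088 0.321]
55 20 0.2 [0.636 0.157 0.128] [0.615 0.087 0.273]
55 20 0.26 [0.625 0.122 0.176] [0.604 0.052 0.321]
65 0 0.2 [0.653 0.153 0.12 ] [0.65
[... 446 characters left out ...]
143] [ 0.662 -0.016  0.254]
75 -20 0.2 [0.67  0.157 0.111] [0.717 0.048 0.222]
75 -20 0.26 [0.69  0.111 0.143] [0.737 0.002 0.254]
75 -40 0.2 [0.685 0.167 0.111] [0.766 0.081 0.222]
75 -40 0.26 [0.719 0.13  0.143] [0.801 0.043 0.254]
75 20 0.2 [0.635 0.156 0.111] [0.601 0.042 0.222]
75 20 0.26 [0.62  0.107 0.143] [ 0.587 -0.006  0.254]
85 0 0.2 [0.653 0.155 0.102] [0.66  0.019 0.191]
85 0 0.26 [0.656 0.1   0.125] [ 0.663 -0.036  0.214]
85 -20 0.2 [0.669 0.159 0.102] [0.723 0.034 0.191]
85 -20 0.26 [0.691 0.108 0.125] [ 0.745 -0.017  0.214]
85 -40 0.2 [0.684 0.168 0.102] [0.777 0.069 0.191]
85 20 0.2 [0.636 0.157 0.102] [0.597 0.027 0.191]
85 20 0.26 [0.62  0.104 0.125] [ 0.581 -0.026  0.214]
```

The lever is back within about 0.05 rad of the top. Now look at the scale from near.

```bash
cat > p7.py <<'E'
from h import *
C=np.load("C.npy"); S=W(.046,-.058,.115); R=tool(YAW+np.deg2rad(20),np.deg2rad(75),-1)
t=S-.30*(R@C[:3,:3])[:,2]-R@C[:3,3]; print(t)
movep((t-[0,.08,-.12]).tolist(),rpy(R)); move_l(t.tolist(),.2)
im,P,K,Tw=cloud("wrist"); np.savez("w7",im=im,P=P,K=K,T=Tw)
p=np.linalg.inv(Tw)@np.r_[S,1]; uv=K@p[:3]; u,v=(uv[:2]/uv[2]).astype(int); print(u,v,observe()["time_s"])
u0,v0=max(u-80,0),max(v-90,0); save("w7",im[v0:v0+180,u0:u0+160],3.3); print(u0,v0)
E
python3 p7.py
```

```text
[0.70294236 0.07946181 0.16410827]
254 187 27.875
174 97
```

View pics/w7.png

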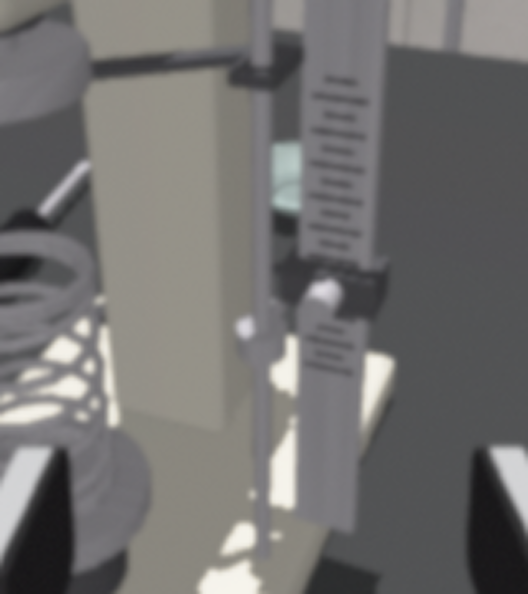

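The view shows the clip's blade at about (285,265), with the trailing ring on its rod at (260,335), apparently below the blade. Next, numbers by depth.

```bash
python3 - <<'E'
from h import *
D=np.load("w7.npz"); P=D["P"]; im=D["im"]; O=D["T"][:3,3]; pt=W(.046,-.058,0)
L=np.einsum("ijk,k->ij",P-T0,hx),np.einsum("ijk,k->ij",P-T0,hy)
for u in(250,252,254,256,258,260,262,264):
    print("u",u,[(v,int(im[v,u].mean()),*[int(round(float(x)*1000)) if np.isfinite(x) else None for x in (L[0][v,u],L[1][v,u],P[v,u,2])]) for v in range(170,208,2)])
E
```

```text
u 250 [(170, 117, 27, -60, 145), (172, 116, 28, -60, 143), (174, 117, 28, -60, 141), (176, 117, 28, -60, 138), (178, 116, 28, -60, 136), (180, 116, 28, -60, 134), (182, 117, 28, -60, 132), (184, 117, 28, -60, 130), (186, 117, 29, -59, 127), (188, 117, 28, -60, 125), (190, 118, 28, -60, 123), (192, 131, 29, -59, 120), (194, 166, 28, -60, 119), (196, 178, 28, -60, 116), (198, 156, 25, -61, 116), (200, 123, 22, -62, 115), (202, 124, 22, -62, 113), (204, 124, 22, -62, 111), (206, 123, 21, -62, 109)]
u 252 [(170, 124, 28, -62, 145), (172, 125, 27, -62, 143), (174, 124, 27, -62, 142), (176, 124, 27, -62, 140), (178, 124, 27, -62, 137), (180, 124, 27, -62, 135), (182, 124, 27, -62, 133), (184, 124, 27, -62, 131), (186, 124, 27, -62, 129), (188, 124, 26, -62, 127), (190, 123, 27, -62, 124), (192, 125, 27, -62, 122), (194, 127, 27, -62, 119), (196, 127, 27, -62, 117), (198, 120, 26, -62, 115), (200, 120, 22, -64, 116), (202, 125, 22, -64, 114), (204, 125, 22, -64, 112), (206, 125, 23, -64, 108)]
u 254 [(170, 121, 27, -64, 146), (172, 121, 28, -64, 144), (174, 121, 27, -64, 142), (176, 121, 27
[... 2094 characters left out ...]
09, -12, 1), (192, 86, 203, -14, 1), (194, 86, 199, -15, 0), (196, 88, 192, -17, 1), (198, 150, 186, -20, 1), (200, 225, 153, -31, 22), (202, 231, 149, -32, 21), (204, 232, 145, -33, 20), (206, 234, 139, -35, 21)]
u 264 [(170, 96, 49, -66, 135), (172, 92, 50, -66, 132), (174, 81, 50, -66, 130), (176, 58, 47, -67, 129), (178, 56, 43, -69, 130), (180, 58, 41, -69, 129), (182, 61, 43, -69, 125), (184, 61, 44, -68, 122), (186, 65, 43, -69, 120), (188, 81, 44, -68, 117), (190, 106, 49, -67, 112), (192, 111, 49, -67, 109), (194, 111, 50, -67, 106), (196, 111, 50, -67, 104), (198, 127, 49, -67, 102), (200, 160, 49, -67, 99), (202, 165, 51, -66, 95), (204, 165, 48, -68, 95), (206, 164, 50, -67, 91)]
```

The trail's top is at z ≈ 0.1155 and the mark edge at ≈ 0.129. The spring sank about 14 mm below the mark, so it goes in the deep grey bin. Pick it up and move.

```bash
cat > p8.py <<'E'
from h import *
B=np.array([.5075,-.350,0]); ok=inverse_kinematics(tcp(B+[0,0,.068],R45),rpy(R45)) ; print(ok)
assert ok is not None
e=np.array(observe()["eef_pos"]); move_l((e+[.0,-.12,.06]).tolist(),.2)
movep(tcp(W(-.15,0,.20),R45),rpy(R45))
g=W(0,0,.104); move_l(tcp(g-.07*R45[:,2],R45),.15)
print(move_l(tcp(g,R45),.06,max_force=6)); gripper_to(.03,30); o=observe(); print(o["opening"],o["grasp_force"],o["time_s"])
move_l(tcp(W(0,0,.121),R45),.05); move_l(tcp(W(-.16,0,.125),R45),.12)
move_l(tcp(W(-.18,0,.22),R45),.15)
move_l(tcp(B+[0,0,.20],R45),.2)
o=observe(); print(o["opening"],o["grasp_force"],o["time_s"])
im,P,K,Tw=cloud("wrist"); save("w8",im); np.savez("w8",im=im,P=P)
E
python3 p8.py
```

```text
[-0.93447914  0.83493622  1.21463575  0.40901958  1.76994947 -1.04811517]
False
0.04324986928597243 31.80862777226139 32.1
0.04330727645388675 31.791127474280074 36.725
```

View pics/w8.png

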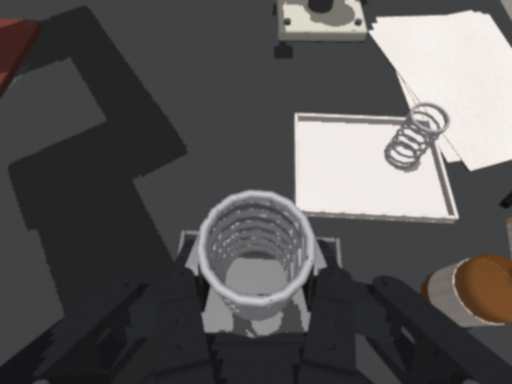

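The spring hangs over the grey bin, which lies around (260,270), and the bottle and tray are clear. Lower it, release, retreat, check.

```bash
cat > p9.py <<'E'
from h import *
B=np.array([.5075,-.350,0])
print(move_l(tcp(B+[0,0,.068],R45),.08,max_force=6)); print(observe()["eef_pos"])
gripper_to(.05); hold(.3); gripper_to(.062); hold(.3)
e=np.array(observe()["eef_pos"]); move_l((e-.08*R45[:,2]).tolist(),.1); e=np.array(observe()["eef_pos"]); move_l((e+[0,0,.15]).tolist(),.2); hold(.5)
im,P,K,Tw=cloud("wrist"); a,PS,*_=cloud("scene")
save("w9",np.hstack([im,cv2.resize(a[100:340,130:370],(384,384))]),.89)
c=W(0,0,0); Q=P[(abs(P[...,0]-.5075)<.06)&(abs(P[...,1]+.363)<.06)&(P[...,2]>.02)&(P[...,2]<.12)]; print(len(Q),Q.mean(0),Q[:,2].max())
k=knob(0); Q=PS[(np.linalg.norm(PS-k,axis=-1)<.045)&(a.max(-1)<70)]; print("knob",Q.mean(0),observe()["time_s"])
E
python3 p9.py
```

```text
False
[ 0.50694534 -0.33474434  0.05301707]
1070 [ 0.50809503 -0.34879196  0.06137172] 0.08577127104805937
knob [0.51473224 0.0642533  0.33325976] 42.1417
```

View pics/w9.png

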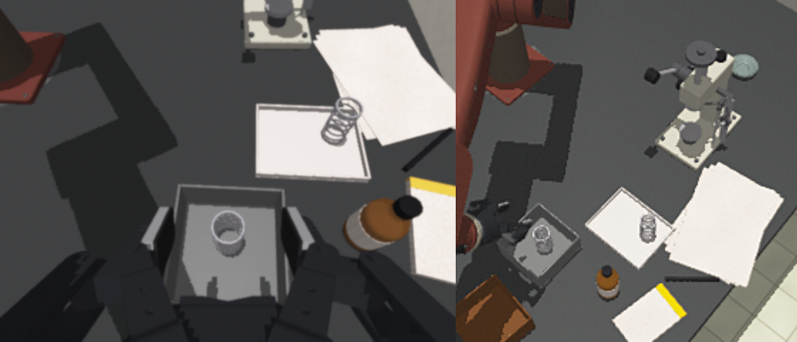

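The spring stands in the grey bin at (228,232), and the knob is about 0.05 rad from fully up. Hand in.

```bash
python3 -c "
from plant import *
print(job_done())"
```

```text
the job is handed in; nothing more can be done
None
```

The spring sank about 14 mm below the reference mark, so I put it in the deep grey bin, where it stands upright, raised the lever to within about 0.05 rad of fully up, and handed the job in at about 42 s; no verdict was returned.

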